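# Reset the ratchet feed of a microtome drum

### The arm

A 6-joint arm with a two-finger parallel gripper is mounted at the origin on a cart in front of the work surface, level with it; the furniture and walls round the work are solid. World frame = base frame: x ahead of the robot, y to its left, z up, the work surface at z = 0. Lengths are in mm, angles in rad, forces in N, time in s.
With the tool pointing down it reaches from about 275 to 750 mm from the base axis. Payload 10.2 kg.
Tool frame: the origin (TCP) lies midway between the tips of the shut fingers; the grasp point (between the pads) lies 19 mm behind it; z points along the fingers, y is the line along which they close (so a half turn about z gives the same grasp; the last joint's range is limited). The gripper opens to 85 mm and grips with 20 to 120 N. Pads are 22 mm wide; open, the fingers measure 114 mm over their backs; the gripper's body (76 mm by 85 mm) begins 54 mm behind the grasp point. The pads swing forward as they close: fully open they stand 13 mm farther back than shut.
Start: joints at [-1.485, 0.313, 1.498, -0, 1.331, -0.223], TCP at [159.543, -500.177, 231.294] pointing down, gripper open.
Joint ranges: [-2.94, 2.94], [-0.97, 2.17], [0.19, 2.56], [-1.23, 4.37], [0.02, 3.11], [-2.88, 2.88]. Speed limits (rad/s): [2.39, 2.39, 3.01, 3.14, 3.14, 3.14].

### API

Orientations are given as a unit quaternion [w, x, y, z].
In Python, from rig import sense, capture, finish_job, find_in, place_of gives the robot as it stands. The module is installed in compiled form; this text tells all that it offers.
- The arm moves only by the shell command python3 -m jog 'ROWS' [FORCE]. ROWS is JSON, a list of rows, each an object of numbers: "tx", "ty", "tz": the shift along the tool's x, y, z in mm; "ax", "ay", "az": the turn, a rotation vector about the tool's x, y, z in rad; "jaw": the closure, from -1 (fully open) to 1 (shut), so that 0 is half open. In form: [{"tx": .., "ty": .., "tz": .., "ax": .., "ay": .., "az": .., "jaw": ..}, ...]. A call has 1 to 5 rows; each row shifts and turns the commanded pose from where the row before left it, along the tool's axes as they then stand; what a row does not reach is not made up. A row lasts 1/8 s, in which the tool goes at most 62.5 mm and 10.7 degrees, less where a joint would pass 70% of its speed; a pose out of reach is approached as far as the arm can. A call with a gripper value outside its range is refused whole. The fingers move at their own pace and stop on an object; FORCE is the grip in N (left out, the last holds). Time passes only in rows, so rows that do not move let the fingers close. It gives the time, the measured TCP pose, the force, the opening and the grip force at its end, in the units of the state.
- sense(): the state, without advancing time (a new reading comes with each control period).
- capture(name): name is "scene" or "side" or "wrist"; returns a dict with "color" (384x512x3 uint8, red, green, blue), "depth" (384x512 float32, mm along the optical axis (not along the pixel's ray), 0 where there is no reading), "fx", "fy", "cx", "cy" (pixels), "camera_from_world" (4x4, takes a point from world to camera coordinates); the wrist camera has in their place "mount" (4x4, takes a point from camera to tool coordinates, whose origin is the TCP and whose axes are the flange's). Camera axes: x right, y up, looking along -z (the intrinsics and any distortion apply to the point x, -y, -z); pixel columns grow to the right and rows downward; lengths in mm; the calibration is good to about 2 mm. A picture is of the moment at which its call begins: read the wrist's pose just before it.
- finish_job(): hands the job in; it is judged then, once.
Trained networks look in the newest picture that a camera, given by its name, has taken for a name from the list of things; names that differ only in an ending like _2 or _b are one class to them, and where a whole thing is asked for, a point or a joint stands for the part that bears it (a point fixed in the world has none). Each returns a list of dicts, best first, with "conf" (0 to 1); they miss things now and then, are a little off and sometimes report something else, mostly with a low value. They report only what shows in the picture. A call takes as long as a camera call.
- find_in(query, camera): "centre" ([column, row] in pixels, amid what is visible of it).
- place_of(query, camera): "centre" ([column, row] in pixels: a listed point, or the origin of a listed thing).
The state is a dict: "time_s": time; "joints": joint angles; "dq": joint speeds; "tau": joint torques, N m; "eef_pos": TCP position; "ee_rot": TCP orientation; "force": force on the tool from outside, world axes, zero at the start; "wrist_torque": the same for the moment, N m; "grip_width": opening from 0.0 (shut) to 1.0 (fully open); "grip_force": force on a finger pad.
Only numpy, scipy, OpenCV 4.12 (cv2) and the standard library are available. Lean on these libraries where they do the work, as an engineer would, in place of code of your own. Each camera call takes 0.05 s, during which the arm holds its last target. There are 200 camera calls.

### The job

The section-feed drum of the bench microtome unit has been wound up and must be reset. Lift the pawl clear of the toothed wheel and lay it right back on its rest, wind the drum back hand over hand by its spokes (tops of the spokes going away from the robot) until it comes up against its end stop, then swing the pawl over again and let it drop fully home in the teeth, and let go of everything. Do not disturb the specimen jar, the slide box or the beaker standing round the unit.

Things in the scene. Friction and masses are not known exactly. Their poses are not given: they have to be found in the camera images.
- feed_unit: Fixed grey unit on the bench: base plate 220x160x12 mm, two cheeks, a level grooved aluminium drum 64 mm thick between them. Origin on the bench below the middle of the drum axis. x (level) points away from the robot within 0.35 rad, y runs left along the drum axis, z up; offsets below are in this frame. Highest fixed part 160 mm, spoke tops 185 mm, pawl swung upright 215 mm.
- drum_axis (a point): Centre of the spoked hub (24 mm radius) on the drum axis: 80 mm to +y of the unit's origin, 95 mm up. Six round steel spokes 12 mm thick, 60 deg apart, stand out in the plane through here square to the axis, ends at 90 mm radius. Pinch one from above, fingers on its +y and -y sides, 75 mm out; it turns between the fingers. The +y cheek (30 mm radius) ends 35 mm to -y of this plane.
- drum (a joint): Drum turn, rad: 0 at its hard end stop, 2.2 to 2.9 at the start; winding back lowers it (spoke tops go to the unit's +x). Spoke k = 0..5 leans k x 1.0472 - value rad from straight up toward +x. It stays where left (friction 0.16 N m, about 2 N at the spokes). One hold serves only about 1 rad either side of straight up, so two or more holds are needed. With the pawl in the teeth it cannot go back.
- pawl (a joint): Pawl angle, rad: 0 fully home in the teeth, up to 0.2 with its nose on the slope of a tooth, clear of the teeth above 0.25, 2.5 lying on its rest. A plain heavy arm (about 0.16 kg), no spring: below 1.3 it falls toward the teeth, above 1.7 it falls back on its rest and stays. With the drum at its end stop it falls right home.
- pawl_pivot (a point): Middle of the pawl's fixed pivot: 85 mm to +x and 58 mm to -y of the unit's origin, 142 mm up. The pawl is a dark steel arm 72 mm long that points from here to -x, onto the top of the toothed wheel (110 mm across, 12 mm wide, 12 saw teeth), and swings up and over to +x about a line parallel to the unit's y.
- pawl_pin (a point): Grip point of the pawl's round steel cross pin: 12 mm thick, parallel to the unit's y, stands out 57 mm to -y from the pawl, ends in an 18 mm collar; the point is 34 mm to -y of the pivot point. At pawl angle a it is 56 cos a - 4 sin a mm to -x of the pivot and 56 sin a + 4 cos a mm above it. Pinch from above, fingers on its +x and -x sides; it turns between them.
- jar_mid (a point): Specimen jar with a white lid, 49 mm diameter, 68 mm tall, loose, standing on the bench on the -y side of the unit; the point is at its centre, half-way up. Leave alone.
- slides_mid (a point): Closed dark blue slide box, 94 x 117 x 38 mm, loose, on the bench on the +y side of the unit; the point is at its centre, half-way up. Leave alone.
- beaker_mid (a point): Empty clear beaker, 66 mm diameter, 88 mm tall, loose, on the bench at the far +y side of the unit; the point is at its centre, half-way up. Leave alone.

How it is judged (in metres and radians):
On the way, in this order (a step that is already met when the one before it is completed fails the run):
1. the pawl is lifted clear and lies back on its rest, with the drum not yet wound back (value of joint pawl above 2.35 rad and value of joint drum above 2 rad), for 0.2 s.
2. the drum is wound back against its end stop while the pawl lies on its rest (value of joint drum below 0.06 rad and value of joint pawl above 2.3 rad), for 0.2 s.
3. the pawl is dropped home in the teeth (value of joint each of drum, pawl below 0.06 rad), for 0.2 s.
At the end, for the whole second after the job is handed in: The drum is within 0.06 rad of its end stop, the pawl is within 0.06 rad of fully home in the teeth, both are at rest and let go, and the jar, slide box and beaker are within 30 mm of where they stood (all of step 3 and velocity of joint each of drum, pawl below 0.05 rad/s); the robot touches nothing.
It fails at once if the specimen jar is moved more than 30 mm (distance of jar_mid from where it was at the start of the episode above 0.03 m).
It fails at once if the slide box is moved more than 30 mm (distance of slides_mid from where it was at the start of the episode above 0.03 m).
It fails at once if the beaker is moved more than 30 mm (distance of beaker_mid from where it was at the start of the episode above 0.03 m).
It also fails if it takes over 66 s, if anything falls off the work surface, if the arm or the gripper's body presses on something with over 40 N, if the wrist force passes 120 N, or if a joint passes its speed limit or range.

## Working session

There is one attempt and no reset: what is moved stays moved. The work goes in short steps, Python scripts to look and compute and a shell command to move; the robot and the scene stay as the last step left them, time stands still between calls to the robot, and variables do not carry over. Pictures are saved under pics/ and viewed, at most 10 in all, crops included, and the job is handed in when it is done.

```bash
mkdir -p pics; cat > h.py <<'E'
import numpy as np, cv2
from scipy.spatial.transform import Rotation as R
from rig import sense, capture, find_in, place_of
def rot(s): q=s["ee_rot"]; return R.from_quat([q[1],q[2],q[3],q[0]])
def ray(c,px,s=None):
    u,v=px; d=np.array([(u-c["cx"])/c["fx"],-(v-c["cy"])/c["fy"],-1.])
    if "camera_from_world" in c: T=np.linalg.inv(np.array(c["camera_from_world"]))
    else:
        W=np.eye(4); W[:3,:3]=rot(s).as_matrix(); W[:3,3]=s["eef_pos"]; T=W@np.array(c["mount"])
    return T[:3,3],T[:3,:3]@d
def point(c,px,s=None):
    u,v=map(int,np.round(px)); p=c["depth"][max(0,v-1):v+2,max(0,u-1):u+2]; p=p[p>0]
    o,d=ray(c,px,s); return o+d*np.median(p) if len(p) else None
def atz(c,px,z,s=None):
    o,d=ray(c,px,s); return o+d*(z-o[2])/d[2]
E
cat > a.py <<'E'
from h import *
np.set_printoptions(precision=1,suppress=True)
Z=dict(feed_unit=0,drum_axis=95,pawl_pivot=142,pawl_pin=None,jar_mid=34,slides_mid=19,beaker_mid=44)
ims=[]
for cam in("scene","side"):
    c=capture(cam); ims.append(c["color"]); print(cam,np.linalg.inv(np.array(c["camera_from_world"]))[:3,3])
    cv2.imwrite(f"pics/{cam}0.png",c["color"][:,:,::-1])
    for n,z in Z.items():
        for r in place_of(n,cam)[:2]:
            print(n,round(r["conf"],2),np.array(r["centre"]),"z:",atz(c,r["centre"],z) if z is not None else "", "d:",point(c,r["centre"]))
E
python3 a.py; python3 -c "
from h import *;print(sense())"
```

```text
scene [127.1 590.4 746.4]
feed_unit 0.82 [265.6 205.8] z: [543.5 -96.    0. ] d: [519.8 -56.9  42.5]
drum_axis 0.71 [256.  198.3] z: [527.1 -20.1  95. ] d: [518.7  -7.3 108.7]
pawl_pivot 0.73 [250.3 147.5] z: [ 630.6 -153.2  142. ] d: [ 621.1 -139.1  153.5]
pawl_pin 0.74 [271.5 142.7] z:  d: [ 580.8 -188.7  155.4]
jar_mid 0.42 [264.6 155.1] z: [ 655.7 -273.3   34. ] d: [ 577.8 -146.   138.9]
slides_mid 0.96 [259.7 260.8] z: [441.4  99.4  19. ] d: [431.9 114.4  41.1]
slides_mid 0.22 [270.2 209.7] z: [513.4 -71.5  19. ] d: [506.3 -59.4  32.3]
beaker_mid 0.59 [203.2 231.1] z: [606.5 111.4  44. ] d: [578.2 139.7  85.5]
side [ 334.4 -680.8  584. ]
feed_unit 0.66 [268.3 261.3] z: [531.1 -86.1   0. ] d: [ 503.8 -168.7   81.1]
drum_axis 0.87 [255.8 212.3] z: [518.2 -34.6  95. ] d: [510.1 -62.9 116.4]
drum_axis 0.73 [271.9 263.7] z: [ 503.4 -190.4   95. ] d: [ 511.6 -166.7   71.4]
pawl_pivot 0.68 [326.6 216.3] z: [ 623.9 -145.   142. ] d: [ 623.3 -146.1  142.9]
pawl_pin 0.71 [314.9 228.1] z:  d: [ 580.5 -188.9  156.9]
jar_mid 0.95 [364.7 305. ] z: [ 650.  -273.7   34. ] d: [ 633.1 -295.6   63
[... 225 characters left out ...]
6  142.8]
{'time_s': 0.8, 'joints': array([-1.48543441e+00,  3.12889369e-01,  1.49767514e+00, -1.01496840e-05,
        1.33101852e+00, -2.23372738e-01]), 'dq': array([ 0.00052776,  0.00092398, -0.00101672,  0.00078129, -0.00095437,
       -0.00151859]), 'tau': array([-2.84035223e-04, -4.12146771e+01, -2.59888476e+01, -2.14116344e-04,
        5.32904596e-04,  2.31114754e-06]), 'eef_pos': array([ 159.52345739, -500.18749038,  231.30898909]), 'ee_rot': array([ 4.46098608e-06,  9.88108819e-01,  1.53756173e-01, -5.24974240e-06]), 'force': array([0.15209438, 0.10733495, 0.96046599]), 'wrist_torque': array([-0.02040013, -0.05461712,  0.01046408]), 'grip_force': 0.0, 'grip_width': 1.002345028915279}
```

View pics/scene0.png

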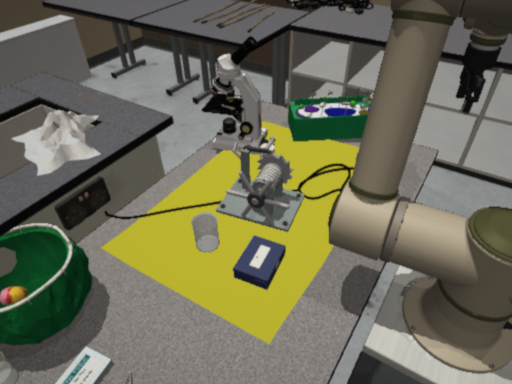

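View pics/side0.png

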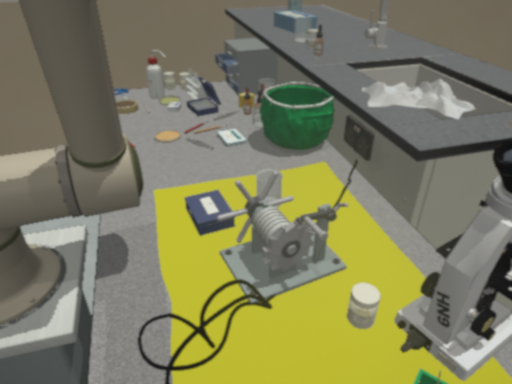

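```bash
cat > b.py <<'E'
from h import *
np.set_printoptions(precision=2,suppress=True)
P=[]
for cam in("scene","side"):
    c=capture(cam); h,w=c["depth"].shape; v,u=np.mgrid[:h,:w]; d=c["depth"]
    T=np.linalg.inv(np.array(c["camera_from_world"]))
    X=np.stack([(u-c["cx"])/c["fx"]*d,-(v-c["cy"])/c["fy"]*d,-d],-1)@T[:3,:3].T+T[:3,3]
    hsv=cv2.cvtColor(c["color"],cv2.COLOR_RGB2HSV)
    m=(d>0)&(abs(X[...,0]-535)<190)&(abs(X[...,1]+90)<170)
    bench=m&(X[...,2]<6)&(hsv[...,1]>150); print(cam,"bench z",np.median(X[bench][:,2]),X[bench][:,2].std())
    g=m&(hsv[...,1]<70)&(X[...,2]>6)&(X[...,2]<18)
    g=cv2.morphologyEx(g.astype(np.uint8),cv2.MORPH_OPEN,np.ones((3,3)))
    n,l,s,ce=cv2.connectedComponentsWithStats(g); k=1+np.argmax(s[1:,4])
    Q=X[l==k]; P.append(Q); print("plate z",np.median(Q[:,2]),len(Q),cv2.minAreaRect(Q[:,:2].astype(np.float32)))
    np.save(f"cloud_{cam}.npy",X[m&(X[...,2]>20)])
print(cv2.minAreaRect(np.vstack(P)[:,:2].astype(np.float32)))
E
python3 b.py
```

```text
scene bench z 4.236549419929702 1.134850843823053
plate z 15.006529482477845 1421 ((556.0650024414062, -90.67034149169922), (217.5916290283203, 157.37142944335938), 10.536619186401367)
side bench z 1.8777347095362984 1.2889590630118815
plate z 12.308367983058588 3025 ((556.4566650390625, -96.25270080566406), (217.20211791992188, 164.3157501220703), 12.116790771484375)
((556.7889404296875, -96.2164077758789), (218.1965789794922, 168.5412139892578), 10.536619186401367)
```

```bash
python3 -m jog '[{"tz":-62},{"tz":-20},{"az":0.1},{"az":0.1},{"az":0.1}]'
```

```text
schema error: expected keys tx, ty, tz, ax, ay, az, jaw
```

```bash
cat > c.py <<'E'
from h import *
from scipy.optimize import least_squares
np.set_printoptions(precision=3,suppress=True)
c=capture("side")
for px in[(405,315),(460,365),(430,275),(490,200),(440,385-2)]: print("mic",px,point(c,px))
c2=capture("scene")
for px in[(230,100),(245,130),(215,135)]: print("mic",px,point(c2,px))
w=capture("wrist"); print(np.array(w["mount"]),w["fx"],w["cx"],w["cy"])
for cam in("scene","side","both"):
    X=np.vstack([np.load(f"cloud_{k}.npy") for k in(("scene","side") if cam=="both" else (cam,))])
    def loc(p,X):
        o,s=p[:2],p[2]; d=X[:,:2]-o
        return np.c_[d@[np.cos(s),np.sin(s)],d@[-np.sin(s),np.cos(s)],X[:,2]-95]
    def res(p,full=False):
        L=loc(p,X); L[:,1]-=80
        a=np.arange(6)*np.pi/3-p[3]; U=np.c_[np.sin(a),0*a,np.cos(a)]
        t=np.clip(L@U.T,24,90); D=np.linalg.norm(L[:,None]-t[...,None]*U[None],axis=2).min(1)-6
        return D
    best=None
    for th in np.arange(1.9,3.2,.1):
      for rep in range(1):
        p=np.array([537,-96,.2,th])
        for tol in(25,12,7,5):
            L=loc(p,X); r=np.hypot(L[:,0],L[:,2]); m=(abs(L[:,1]-80)<22)&(r>32)&(r<100)&(abs(res(p))<tol)
            f=least_squares(lambda q:np.r_[res(q)[m],(q[2]-.2)/.002],p,loss="soft_l1",f_scale=2); p=f.x
        k=(abs(res(p))<3).sum()
        if best is None or k>best[0]: best=(k,p,m.sum(),np.abs(res(p)[m]).mean())
    print(cam,best)
E
python3 c.py
python3 -m jog '[{"tx":0,"ty":0,"tz":-60,"ax":0,"ay":0,"az":0,"jaw":-1},{"tx":0,"ty":0,"tz":-60,"ax":0,"ay":0,"az":-0.18,"jaw":-1}]'
```

```text
mic (405, 315) [ 707.478 -310.855   31.599]
mic (460, 365) [ 735.865 -415.447   28.583]
mic (430, 275) [ 741.371 -303.161  110.415]
mic (490, 200) [ 789.229 -318.153  261.417]
mic (440, 383) [ 647.603 -459.969   91.278]
mic (230, 100) [ 822.582 -323.941  166.683]
mic (245, 130) [ 749.418 -299.934   86.438]
mic (215, 135) [ 1650.656 -1204.153  -710.382]
[[   0.       0.954    0.299   76.657]
 [   1.       0.      -0.001    0.154]
 [  -0.001    0.299   -0.954 -142.361]
 [   0.       0.       0.       1.   ]] 296.59218681473374 256.73846901748124 192.34835242453798
scene (np.int64(536), array([538.817, -97.633,   0.184,   0.509]), np.int64(511), np.float64(1.5525991284419665))
side (np.int64(793), array([538.197, -97.757,   0.179,  -3.675]), np.int64(704), np.float64(0.8727741681871567))
both (np.int64(1331), array([538.255, -97.757,   0.179,  -0.535]), np.int64(1217), np.float64(1.1582040802718672))
time_s: 1.3
eef_pos: [159.5, -499.8, 352.8]
ee_rot: [-0.0, 0.97, 0.244, 0.0]
force: [0.1, -0.6, 0.0]
grip_width: 0.997
grip_force: 0.0
```

```bash
Z='"tz":0,"ax":0,"ay":0'
python3 -m jog '[{"tx":0,"ty":0,"tz":0,"ax":0,"ay":0,"az":-0.18,"jaw":-1},{"tx":0,"ty":0,"tz":0,"ax":0,"ay":0,"az":-0.18,"jaw":-1},{"tx":0,"ty":0,"tz":0,"ax":0,"ay":0,"az":-0.18,"jaw":-1},{"tx":0,"ty":0,"tz":0,"ax":0,"ay":0,"az":-0.18,"jaw":-1},{"tx":0,"ty":0,"tz":0,"ax":0,"ay":0,"az":-0.18,"jaw":-1}]' >/dev/null
python3 -m jog '[{"tx":0,"ty":0,"tz":0,"ax":0,"ay":0,"az":-0.18,"jaw":-1},{"tx":0,"ty":0,"tz":0,"ax":0,"ay":0,"az":-0.178,"jaw":-1},{"tx":23.7,"ty":47.3,"tz":0,"ax":0,"ay":0,"az":0,"jaw":-1},{"tx":23.7,"ty":47.3,"tz":0,"ax":0,"ay":0,"az":0,"jaw":-1},{"tx":23.7,"ty":47.3,"tz":0,"ax":0,"ay":0,"az":0,"jaw":-1}]'
python3 -m jog '[{"tx":23.7,"ty":47.3,"tz":10,"ax":0,"ay":0,"az":0,"jaw":-1},{"tx":23.7,"ty":47.3,"tz":10,"ax":0,"ay":0,"az":0,"jaw":-1},{"tx":23.7,"ty":47.3,"tz":10,"ax":0,"ay":0,"az":0,"jaw":-1},{"tx":23.7,"ty":47.3,"tz":10,"ax":0,"ay":0,"az":0,"jaw":-1},{"tx":23.7,"ty":47.3,"tz":10,"ax":0,"ay":0,"az":0,"jaw":-1}]'
python3 -m jog '[{"tx":23.7,"ty":47.3,"tz":10,"ax":0,"ay":0,"az":0,"jaw":-1},{"tx":23.7,"ty":47.3,"tz":10,"ax":0,"ay":0,"az":0,"jaw":-1},{"tx":0,"ty":0,"tz":0,"ax":0,"ay":0,"az":0,"jaw":-1},{"tx":0,"ty":0,"tz":0,"ax":0,"ay":0,"az":0,"jaw":-1}]'
cat > d.py <<'E'
from h import *
import sys
np.set_printoptions(precision=1,suppress=True)
s=sense(); c=capture("wrist"); cv2.imwrite(f"pics/{sys.argv[1]}.png",c["color"][:,:,::-1])
print(s["eef_pos"],s["ee_rot"],s["joints"])
O=np.array([538.3,-97.7]); psi=.18
def loc(p): d=p[:2]-O; return np.array([d@[np.cos(psi),np.sin(psi)],d@[-np.sin(psi),np.cos(psi)],p[2]])
for n,z in dict(drum_axis=95,pawl_pivot=142,pawl_pin=150).items():
    for r in place_of(n,"wrist")[:2]:
        print(n,round(r["conf"],2),np.array(r["centre"]),"loc z:",loc(atz(c,r["centre"],z,s)),"d:",loc(point(c,r["centre"],s)))
E
python3 d.py wrist1
```

```text
time_s: 2.55
eef_pos: [287.9, -404.2, 351.4]
ee_rot: [0.0, 0.642, 0.766, -0.0]
force: [0.2, -0.3, 0.5]
grip_width: 1.003
grip_force: 0.0
time_s: 3.18
eef_pos: [500.2, -246.0, 301.1]
ee_rot: [0.0, 0.642, 0.767, -0.0]
force: [-0.4, -0.6, 0.9]
grip_width: 0.999
grip_force: 0.0
time_s: 3.68
eef_pos: [583.5, -184.3, 281.3]
ee_rot: [-0.0, 0.642, 0.767, -0.0]
force: [-0.3, 0.4, -0.7]
grip_width: 0.996
grip_force: 0.0
[ 583.5 -184.3  281.3] [-0.   0.6  0.8 -0. ] [-0.5  0.5  1.1 -0.   1.5 -0.7]
pawl_pivot 0.8 [318.4 142.3] loc z: [ 87.7 -56.3 142. ] d: [ 85.3 -54.7 153.5]
pawl_pin 0.97 [260.4 181. ] loc z: [ 32.7 -91.8 150. ] d: [ 32.6 -89.8 157.4]
```

View pics/wrist1.png

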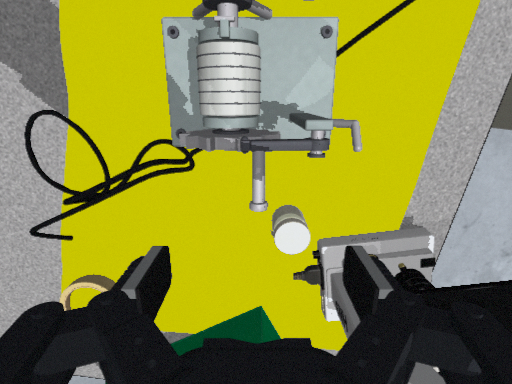

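```bash
python3 -m jog '[{"tx":1.3,"ty":2,"tz":0,"ax":0,"ay":0,"az":0,"jaw":0.2},{"tx":0,"ty":0,"tz":40,"ax":0,"ay":0,"az":0,"jaw":0.2},{"tx":0,"ty":0,"tz":40,"ax":0,"ay":0,"az":0,"jaw":0.2},{"tx":0,"ty":0,"tz":40,"ax":0,"ay":0,"az":0,"jaw":0.2},{"tx":0,"ty":0,"tz":20,"ax":0,"ay":0,"az":0,"jaw":0.2}]' 25
python3 -m jog '[{"tx":0,"ty":0,"tz":11,"ax":0,"ay":0,"az":0,"jaw":0.2},{"tx":0,"ty":0,"tz":0,"ax":0,"ay":0,"az":0,"jaw":0.2},{"tx":0,"ty":0,"tz":0,"ax":0,"ay":0,"az":0,"jaw":1},{"tx":0,"ty":0,"tz":0,"ax":0,"ay":0,"az":0,"jaw":1},{"tx":0,"ty":0,"tz":0,"ax":0,"ay":0,"az":0,"jaw":1}]'
python3 -m jog '[{"tx":0,"ty":0,"tz":0,"ax":0,"ay":0,"az":0,"jaw":1},{"tx":0,"ty":0,"tz":0,"ax":0,"ay":0,"az":0,"jaw":1}]'
```

```text
time_s: 4.5
eef_pos: [584.7, -182.2, 139.2]
ee_rot: [-0.001, 0.642, 0.766, -0.0]
force: [0.8, 0.2, 0.3]
grip_width: 0.404
grip_force: 0.0
time_s: 5.12
eef_pos: [584.6, -182.9, 131.1]
ee_rot: [-0.0, 0.642, 0.767, -0.001]
force: [-7.4, -1.5, 1.6]
grip_width: 0.129
grip_force: 24.7
time_s: 5.38
eef_pos: [584.6, -182.9, 131.0]
ee_rot: [-0.001, 0.642, 0.767, -0.001]
force: [-7.7, -1.7, 3.0]
grip_width: 0.133
grip_force: 24.7
```

```bash
python3 -m jog '[{"tx":0,"ty":-1.3,"tz":0,"ax":0,"ay":0,"az":0,"jaw":1},{"tx":0,"ty":3.9,"tz":-12.9,"ax":0,"ay":0,"az":0,"jaw":1},{"tx":0,"ty":6.8,"tz":-11.6,"ax":0,"ay":0,"az":0,"jaw":1},{"tx":0,"ty":0,"tz":0,"ax":0,"ay":0,"az":0,"jaw":1}]'
```

```text
time_s: 5.88
eef_pos: [594.4, -181.2, 157.0]
ee_rot: [-0.0, 0.642, 0.767, -0.001]
force: [-10.7, -1.8, 4.9]
grip_width: 0.132
grip_force: 24.9
```

```bash
python3 -m jog '[{"tx":0,"ty":-1.5,"tz":-1,"ax":0,"ay":0,"az":0,"jaw":1},{"tx":0,"ty":0,"tz":0,"ax":0,"ay":0,"az":0,"jaw":1}]'
python3 -m jog '[{"tx":0,"ty":9.4,"tz":-9.6,"ax":0,"ay":0,"az":0,"jaw":1},{"tx":0,"ty":11.4,"tz":-7.1,"ax":0,"ay":0,"az":0,"jaw":1},{"tx":0,"ty":0,"tz":0,"ax":0,"ay":0,"az":0,"jaw":1}]'
```

```text
time_s: 6.12
eef_pos: [593.8, -181.1, 156.5]
ee_rot: [0.001, 0.642, 0.767, 0.0]
force: [0.7, -2.2, -2.1]
grip_width: 0.129
grip_force: 24.7
time_s: 6.5
eef_pos: [614.0, -177.8, 175.5]
ee_rot: [0.001, 0.642, 0.767, -0.0]
force: [-9.1, -1.5, 12.8]
grip_width: 0.127
grip_force: 25.7
```

```bash
python3 -m jog '[{"tx":0,"ty":-1,"tz":-1.9,"ax":0,"ay":0,"az":0,"jaw":1},{"tx":0,"ty":12.8,"tz":-4.2,"ax":0,"ay":0,"az":0,"jaw":1},{"tx":0,"ty":13.4,"tz":-1.1,"ax":0,"ay":0,"az":0,"jaw":1},{"tx":0,"ty":0,"tz":0,"ax":0,"ay":0,"az":0,"jaw":1}]'
```

```text
time_s: 7.0
eef_pos: [639.3, -173.0, 181.1]
ee_rot: [0.001, 0.642, 0.767, 0.0]
force: [-2.3, -1.6, 6.4]
grip_width: 0.129
grip_force: 26.0
```

```bash
python3 -m jog '[{"tx":0,"ty":13.3,"tz":1.3,"ax":0,"ay":0,"az":0,"jaw":1},{"tx":0,"ty":12.4,"tz":5.2,"ax":0,"ay":0,"az":0,"jaw":1},{"tx":0,"ty":0,"tz":0,"ax":0,"ay":0,"az":0,"jaw":1}]'
python3 -m jog '[{"tx":0,"ty":10.8,"tz":8.0,"ax":0,"ay":0,"az":0,"jaw":1},{"tx":0,"ty":7,"tz":8.4,"ax":0,"ay":0,"az":0,"jaw":1},{"tx":0,"ty":0,"tz":0,"ax":0,"ay":0,"az":0,"jaw":1}]'
```

```text
time_s: 7.38
eef_pos: [664.9, -168.4, 173.9]
ee_rot: [0.001, 0.642, 0.767, 0.001]
force: [1.0, -1.2, 3.9]
grip_width: 0.128
grip_force: 26.1
time_s: 7.75
eef_pos: [682.7, -165.1, 156.3]
ee_rot: [0.001, 0.642, 0.767, 0.001]
force: [3.9, -1.3, 4.2]
grip_width: 0.129
grip_force: 27.3
```

```bash
python3 -m jog '[{"tx":0,"ty":0,"tz":0,"ax":0,"ay":0,"az":0,"jaw":0.2},{"tx":0,"ty":0,"tz":0,"ax":0,"ay":0,"az":0,"jaw":0.2},{"tx":0,"ty":0,"tz":0,"ax":0,"ay":0,"az":0,"jaw":0.2},{"tx":0,"ty":0,"tz":-40,"ax":0,"ay":0,"az":0,"jaw":0.2},{"tx":0,"ty":0,"tz":-50,"ax":0,"ay":0,"az":0,"jaw":0.2}]'
python3 -m jog '[{"tx":0,"ty":-20,"tz":-15,"ax":0,"ay":0,"az":0,"jaw":0.2},{"tx":0,"ty":0,"tz":0,"ax":0,"ay":0,"az":0,"jaw":0.2}]'
python3 d.py wrist2
```

```text
time_s: 8.38
eef_pos: [680.9, -165.2, 246.9]
ee_rot: [-0.001, 0.642, 0.766, -0.0]
force: [-0.1, -0.0, 0.8]
grip_width: 0.4
grip_force: 0.0
time_s: 8.62
eef_pos: [661.5, -169.1, 263.3]
ee_rot: [0.001, 0.642, 0.766, 0.0]
force: [-1.2, -0.4, 0.2]
grip_width: 0.398
grip_force: 0.0
[ 661.5 -169.1  263.3] [0.  0.6 0.8 0. ] [-0.4  0.7  0.9  0.   1.6 -0.6]
pawl_pivot 0.64 [233.2 149.1] loc z: [ 88.1 -58.7 142. ] d: [ 89.  -56.9 153.2]
pawl_pin 0.87 [284.2 192.1] loc z: [133.7 -96.6 150. ] d: [131.  -87.8 177.8]
```

View pics/wrist2.png

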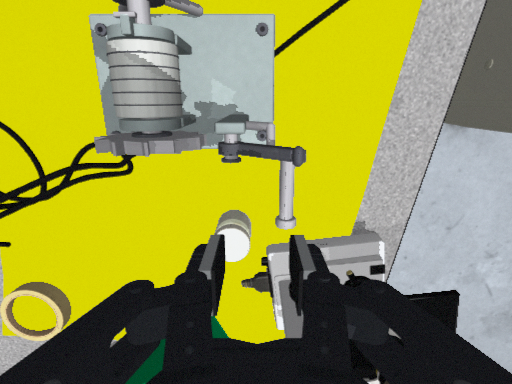

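```bash
python3 -m jog '[{"tx":34.4,"ty":-29,"tz":0,"ax":0,"ay":0,"az":0,"jaw":0},{"tx":34.4,"ty":-29,"tz":0,"ax":0,"ay":0,"az":0,"jaw":0},{"tx":34.4,"ty":-29,"tz":0,"ax":0,"ay":0,"az":0,"jaw":0},{"tx":34.4,"ty":-29,"tz":0,"ax":0,"ay":0,"az":0,"jaw":0},{"tx":34.4,"ty":-29,"tz":0,"ax":0,"ay":0,"az":0,"jaw":0}]' > /dev/null
python3 -m jog '[{"tx":0,"ty":0,"tz":0,"ax":0,"ay":0,"az":0.1745,"jaw":0},{"tx":0,"ty":0,"tz":0,"ax":0,"ay":0,"az":0.1745,"jaw":0},{"tx":0,"ty":0,"tz":0,"ax":0,"ay":0,"az":0.1745,"jaw":0},{"tx":0,"ty":0,"tz":0,"ax":0,"ay":0,"az":0.1745,"jaw":0},{"tx":0,"ty":0,"tz":0,"ax":0,"ay":0,"az":0.1745,"jaw":0}]' >/dev/null
python3 -m jog '[{"tx":0,"ty":0,"tz":0,"ax":0,"ay":0,"az":0.1745,"jaw":0},{"tx":0,"ty":0,"tz":0,"ax":0,"ay":0,"az":0.1745,"jaw":0},{"tx":0,"ty":0,"tz":0,"ax":0,"ay":0,"az":0.1745,"jaw":0},{"tx":0,"ty":0,"tz":0,"ax":0,"ay":0,"az":0.1745,"jaw":0},{"tx":0,"ty":0,"tz":0,"ax":0,"ay":0,"az":0,"jaw":0}]'
python3 -m jog '[{"tx":0,"ty":0,"tz":0,"ax":0,"ay":0,"az":0,"jaw":0}]'
python3 d.py wrist3
cat > e.py <<'E'
# spoke cloud fit from fixed cameras + wrist: drum angle with pose fixed, then y offset
from h import *
O=np.array([538.3,-97.7]); psi=.18
s=sense(); 
for cam in("scene","side","wrist"):
    c=capture(cam); h,w=c["depth"].shape; v,u=np.mgrid[:h,:w]; d=c["depth"].astype(float)
    o,_=ray(c,(0,0),s); D=np.stack([ray(c,(x,y),s)[1] for x,y in[(0,0),(1,0),(0,1)]])
    X=(o+d[...,None]*(D[0]+u[...,None]*(D[1]-D[0])+v[...,None]*(D[2]-D[0])))[d>0]
    q=X[:,:2]-O; L=np.c_[q@[np.cos(psi),np.sin(psi)],q@[-np.sin(psi),np.cos(psi)]-80,X[:,2]-95]
    r=np.hypot(L[:,0],L[:,2]); m=(abs(L[:,1])<14)&(r>36)&(r<88)&(L[:,2]>0); L=L[m]
    best=None
    for th in np.arange(0,1.0472,.01):
        a=np.arange(6)*np.pi/3-th; U=np.c_[np.sin(a),0*a,np.cos(a)]
        Dm=abs(np.linalg.norm(L[:,None]-(L@U.T)[...,None]*U[None],axis=2).min(1)-6)
        k=(Dm<3).sum()
        if best is None or k>best[0]: best=(k,th,L[Dm<4][:,1])
    print(cam,len(L),best[0],"drum mod 60deg %.3f"%best[1],"y range",np.percentile(best[2],[3,50,97]).round(1))
E
python3 e.py
```

```text
time_s: 10.7
eef_pos: [488.9, -24.7, 261.1]
ee_rot: [-0.0, 0.996, 0.089, -0.001]
force: [0.1, -0.2, -0.2]
grip_width: 0.502
grip_force: 0.0
time_s: 10.82
eef_pos: [488.9, -24.8, 261.4]
ee_rot: [-0.0, 0.996, 0.09, -0.0]
force: [0.7, -0.1, -0.3]
grip_width: 0.498
grip_force: 0.0
[488.9 -24.8 261.4] [-0.   1.   0.1 -0. ] [-0.3  0.2  1.5  0.   1.4  1.1]
drum_axis 0.92 [254.3 143.3] loc z: [-2.4 82.6 95. ] d: [  0.9  82.4 118.7]
drum_axis 0.54 [493.5  67. ] loc z: [  70.8 -148.1   95. ] d: [  73.5 -169.    66.8]
pawl_pivot 0.83 [431.5  41.1] loc z: [ 85.4 -59.3 142. ] d: [ 83.4 -53.  153.7]
pawl_pin 0.52 [156.5 178.5] loc z: [-25.6 168.7 150. ] d: [-55.  207.5  38.4]
scene 331 279 drum mod 60deg 0.520 y range [-2.5  4.2  6.8]
side 477 471 drum mod 60deg 0.520 y range [-7.2 -4.3  1.7]
wrist 1700 1696 drum mod 60deg 0.510 y range [-4.5  0.9  6.4]
```

View pics/wrist3.png

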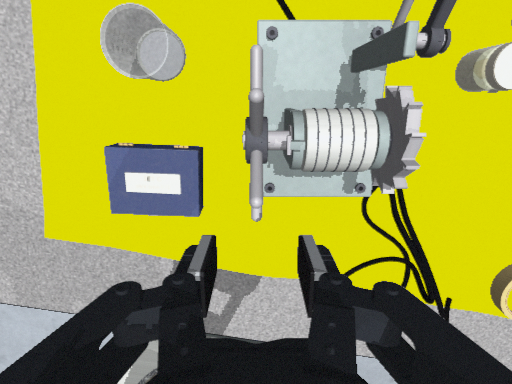

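```bash
python3 -m jog '[{"tx":-1,"ty":-0.3,"tz":40,"ax":0,"ay":0,"az":0,"jaw":0},{"tx":0,"ty":0,"tz":40,"ax":0,"ay":0,"az":0,"jaw":0.2},{"tx":0,"ty":0,"tz":25,"ax":0,"ay":0,"az":0,"jaw":0.2},{"tx":0,"ty":0,"tz":15,"ax":0,"ay":0,"az":0,"jaw":0.2},{"tx":0,"ty":0,"tz":0,"ax":0,"ay":0,"az":0,"jaw":0.2}]' 30
python3 -m jog '[{"tx":0,"ty":0,"tz":0,"ax":0,"ay":0,"az":0,"jaw":1},{"tx":0,"ty":0,"tz":0,"ax":0,"ay":0,"az":0,"jaw":1},{"tx":0,"ty":0,"tz":0,"ax":0,"ay":0,"az":0,"jaw":1},{"tx":0,"ty":0,"tz":0,"ax":0,"ay":0,"az":0,"jaw":1}]'
python3 - <<'E'
import numpy as np
def arc(a,n,*b):
    t=np.linspace(a,b[0],n+1); print(a,b[0],[(round(x,1),round(z,1)) for x,z in zip(np.diff(75*np.sin(t)),-np.diff(75*np.cos(t)))])
arc(-.52,10,1.0); arc(-1.09,6,0.02); arc(-.06,6,1.06)
E
```

```text
time_s: 11.8
eef_pos: [487.6, -24.7, 141.5]
ee_rot: [-0.0, 0.996, 0.088, -0.0]
force: [-0.0, 0.3, 0.8]
grip_width: 0.399
grip_force: 0.0
time_s: 12.3
eef_pos: [488.1, -24.3, 142.8]
ee_rot: [-0.0, 0.996, 0.088, 0.001]
force: [-1.4, 5.1, 4.8]
grip_width: 0.126
grip_force: 29.6
-0.52 1.0 [(np.float64(10.3), np.float64(-4.9)), (np.float64(10.9), np.float64(-3.3)), (np.float64(11.3), np.float64(-1.6)), (np.float64(11.4), np.float64(0.1)), (np.float64(11.2), np.float64(1.9)), (np.float64(10.8), np.float64(3.5)), (np.float64(10.2), np.float64(5.1)), (np.float64(9.3), np.float64(6.6)), (np.float64(8.2), np.float64(7.9)), (np.float64(6.9), np.float64(9.1))]
-1.09 0.02 [(np.float64(7.5), np.float64(-11.6)), (np.float64(9.5), np.float64(-10.1)), (np.float64(11.2), np.float64(-8.1)), (np.float64(12.5), np.float64(-5.9)), (np.float64(13.4), np.float64(-3.5)), (np.float64(13.8), np.float64(-1.0))]
-0.06 1.06 [(np.float64(14.0), np.float64(0.5)), (np.float64(13.6), np.float64(3.1)), (np.float64(12.8), np.float64(5.5)), (np.float64(11.6), np.float64(7.8)), (np.float64(9.9), np.float64(9.8)), (np.float64(7.9), np.float64(11.5))]
```

```bash
python3 -m jog '[{"tx":10.3,"ty":-0.7,"tz":-4.9,"ax":0,"ay":0,"az":0,"jaw":1},{"tx":10.9,"ty":0,"tz":-3.3,"ax":0,"ay":0,"az":0,"jaw":1},{"tx":11.3,"ty":0,"tz":-1.6,"ax":0,"ay":0,"az":0,"jaw":1},{"tx":0,"ty":0,"tz":0,"ax":0,"ay":0,"az":0,"jaw":1}]'
```

```text
time_s: 12.8
eef_pos: [519.7, -18.5, 151.7]
ee_rot: [0.0, 0.996, 0.088, -0.0]
force: [-0.6, -0.4, -1.0]
grip_width: 0.125
grip_force: 29.7
```

```bash
python3 -m jog '[{"tx":11.4,"ty":0,"tz":0.1,"ax":0,"ay":0,"az":0,"jaw":1},{"tx":11.2,"ty":0,"tz":1.9,"ax":0,"ay":0,"az":0,"jaw":1},{"tx":10.8,"ty":0,"tz":3.5,"ax":0,"ay":0,"az":0,"jaw":1},{"tx":10.2,"ty":0,"tz":5.1,"ax":0,"ay":0,"az":0,"jaw":1},{"tx":0,"ty":0,"tz":0,"ax":0,"ay":0,"az":0,"jaw":1}]'
python3 -m jog '[{"tx":9.3,"ty":0,"tz":6.6,"ax":0,"ay":0,"az":0,"jaw":1},{"tx":8.2,"ty":0,"tz":7.9,"ax":0,"ay":0,"az":0,"jaw":1},{"tx":6.9,"ty":0,"tz":9.1,"ax":0,"ay":0,"az":0,"jaw":1},{"tx":0,"ty":0,"tz":0,"ax":0,"ay":0,"az":0,"jaw":1}]'
```

```text
time_s: 13.42
eef_pos: [563.6, -10.6, 141.5]
ee_rot: [0.0, 0.996, 0.088, 0.001]
force: [0.4, 1.6, 2.4]
grip_width: 0.124
grip_force: 29.4
time_s: 13.92
eef_pos: [588.2, -6.2, 118.2]
ee_rot: [0.0, 0.996, 0.088, 0.002]
force: [3.8, 2.5, 3.7]
grip_width: 0.13
grip_force: 31.7
```

```bash
python3 -m jog '[{"tx":0,"ty":0,"tz":0,"ax":0,"ay":0,"az":0,"jaw":0.1},{"tx":0,"ty":0,"tz":0,"ax":0,"ay":0,"az":0,"jaw":0.1},{"tx":0,"ty":0,"tz":0,"ax":0,"ay":0,"az":0,"jaw":0.1},{"tx":0,"ty":0,"tz":-50,"ax":0,"ay":0,"az":0,"jaw":0.1},{"tx":0,"ty":0,"tz":-50,"ax":0,"ay":0,"az":0,"jaw":0.1}]'
python3 -m jog '[{"tx":-20,"ty":0,"tz":-40,"ax":0,"ay":0,"az":0,"jaw":0.1},{"tx":-40,"ty":0,"tz":0,"ax":0,"ay":0,"az":0,"jaw":0.1},{"tx":-40,"ty":0,"tz":0,"ax":0,"ay":0,"az":0,"jaw":0.1},{"tx":-30,"ty":0,"tz":0,"ax":0,"ay":0,"az":0,"jaw":0.1},{"tx":0,"ty":0,"tz":0,"ax":0,"ay":0,"az":0,"jaw":0.1}]'
python3 e.py; python3 d.py wrist4
```

```text
time_s: 14.55
eef_pos: [586.3, -6.5, 218.5]
ee_rot: [-0.0, 0.996, 0.088, -0.001]
force: [0.0, -1.2, 1.3]
grip_width: 0.451
grip_force: 0.0
time_s: 15.18
eef_pos: [457.5, -29.4, 257.9]
ee_rot: [0.0, 0.996, 0.088, 0.0]
force: [-0.3, 0.3, -0.6]
grip_width: 0.448
grip_force: 0.0
scene 251 214 drum mod 60deg 0.210 y range [-2.8  3.9  6.9]
side 408 406 drum mod 60deg 0.210 y range [-7.3 -4.5  1.2]
wrist 1852 1850 drum mod 60deg 0.220 y range [-4.4  1.1  6.6]
[459.1 -29.3 257.4] [0.  1.  0.1 0. ] [-0.3  0.1  1.6  0.   1.4  1.1]
drum_axis 0.76 [254.5 113.6] loc z: [-2.3 82.9 95. ] d: [ -0.8  82.7 128.9]
```

View pics/wrist4.png

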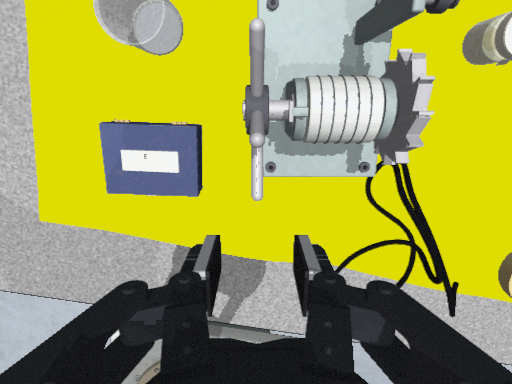

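```bash
python3 -m jog '[{"tx":49.5,"ty":0.3,"tz":0,"ax":0,"ay":0,"az":0,"jaw":0.1},{"tx":0,"ty":0,"tz":45,"ax":0,"ay":0,"az":0,"jaw":0.2},{"tx":0,"ty":0,"tz":40,"ax":0,"ay":0,"az":0,"jaw":0.2},{"tx":0,"ty":0,"tz":23,"ax":0,"ay":0,"az":0,"jaw":0.2},{"tx":0,"ty":0,"tz":0,"ax":0,"ay":0,"az":0,"jaw":0.2}]' 60
python3 -m jog '[{"tx":0,"ty":0,"tz":0,"ax":0,"ay":0,"az":0,"jaw":1},{"tx":0,"ty":0,"tz":0,"ax":0,"ay":0,"az":0,"jaw":1},{"tx":0,"ty":0,"tz":0,"ax":0,"ay":0,"az":0,"jaw":1},{"tx":0,"ty":0,"tz":0,"ax":0,"ay":0,"az":0,"jaw":1}]'
python3 -m jog '[{"tx":10.8,"ty":0,"tz":-1.5,"ax":0,"ay":0,"az":0,"jaw":1},{"tx":10.9,"ty":0,"tz":0,"ax":0,"ay":0,"az":0,"jaw":1},{"tx":10.8,"ty":0,"tz":1.6,"ax":0,"ay":0,"az":0,"jaw":1},{"tx":10.5,"ty":0,"tz":3.2,"ax":0,"ay":0,"az":0,"jaw":1},{"tx":0,"ty":0,"tz":0,"ax":0,"ay":0,"az":0,"jaw":1}]'
python3 e.py
```

```text
time_s: 16.15
eef_pos: [506.9, -20.6, 148.0]
ee_rot: [-0.001, 0.996, 0.088, -0.002]
force: [0.3, -1.0, -0.4]
grip_width: 0.402
grip_force: 0.0
time_s: 16.65
eef_pos: [508.0, -20.6, 150.7]
ee_rot: [0.0, 0.996, 0.088, 0.001]
force: [0.2, 3.3, 6.6]
grip_width: 0.118
grip_force: 58.7
time_s: 17.27
eef_pos: [550.4, -12.9, 146.5]
ee_rot: [-0.0, 0.996, 0.088, 0.001]
force: [-0.5, 3.3, 1.8]
grip_width: 0.115
grip_force: 60.5
scene 274 224 drum mod 60deg 0.840 y range [-2.8  4.   7.7]
side 434 379 drum mod 60deg 0.840 y range [-7.9 -4.6  2.1]
wrist 3833 2845 drum mod 60deg 0.830 y range [-4.3  0.9  6.4]
```

```bash
python3 -m jog '[{"tx":9.8,"ty":0,"tz":4.6,"ax":0,"ay":0,"az":0,"jaw":1},{"tx":9.1,"ty":0,"tz":6.1,"ax":0,"ay":0,"az":0,"jaw":1},{"tx":8.1,"ty":0,"tz":7.3,"ax":0,"ay":0,"az":0,"jaw":1},{"tx":7,"ty":0,"tz":8.4,"ax":0,"ay":0,"az":0,"jaw":1},{"tx":0,"ty":0,"tz":0,"ax":0,"ay":0,"az":0,"jaw":1}]'
python3 e.py
```

```text
time_s: 18.05
eef_pos: [583.1, -7.4, 118.7]
ee_rot: [-0.0, 0.996, 0.088, -0.001]
force: [-0.4, 0.9, 0.1]
grip_width: 0.0
grip_force: 0.0
scene 325 200 drum mod 60deg 0.770 y range [-1.8  4.   7.1]
side 542 375 drum mod 60deg 0.770 y range [-7.4 -4.7  2.4]
wrist 2404 771 drum mod 60deg 0.740 y range [-4.5  0.9  6.4]
```

```bash
python3 -m jog '[{"tx":0,"ty":0,"tz":-50,"ax":0,"ay":0,"az":0,"jaw":1},{"tx":0,"ty":0,"tz":-50,"ax":0,"ay":0,"az":0,"jaw":1},{"tx":-30,"ty":0,"tz":-10,"ax":0,"ay":0,"az":0,"jaw":1},{"tx":-50,"ty":0,"tz":0,"ax":0,"ay":0,"az":0,"jaw":1},{"tx":-50,"ty":0,"tz":0,"ax":0,"ay":0,"az":0,"jaw":1}]'
python3 -m jog '[{"tx":-22,"ty":0,"tz":0,"ax":0,"ay":0,"az":0,"jaw":1},{"tx":0,"ty":0,"tz":0,"ax":0,"ay":0,"az":0,"jaw":1}]'
python3 e.py; python3 d.py wrist5
```

```text
time_s: 18.82
eef_pos: [453.6, -30.3, 229.9]
ee_rot: [0.0, 0.996, 0.088, 0.0]
force: [1.0, -1.4, 0.0]
grip_width: 0.005
grip_force: 0.0
time_s: 19.08
eef_pos: [432.9, -34.2, 230.4]
ee_rot: [0.0, 0.996, 0.088, 0.001]
force: [0.5, -0.7, 0.7]
grip_width: 0.002
grip_force: 0.0
scene 248 221 drum mod 60deg 0.770 y range [-2.2  4.   6.8]
side 394 391 drum mod 60deg 0.770 y range [-7.4 -4.4  2.3]
wrist 1847 1844 drum mod 60deg 0.770 y range [-4.5  0.9  6.5]
[434.3 -34.  229.8] [0.  1.  0.1 0. ] [-0.3  0.1  1.7  0.   1.3  1. ]
drum_axis 0.6 [253.9  83.9] loc z: [-1.1 82.9 95. ] d: [ -2.2  82.7 118.1]
```

View pics/wrist5.png

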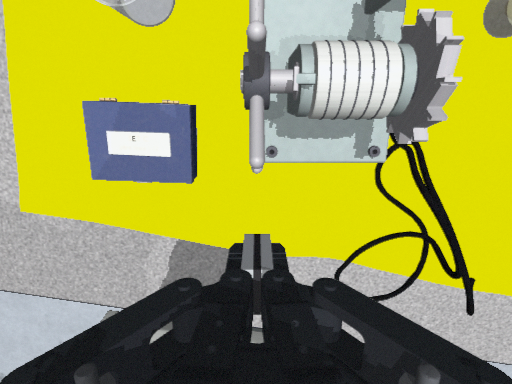

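```bash
python3 -m jog '[{"tx":0,"ty":0,"tz":45,"ax":0,"ay":0,"az":0,"jaw":1},{"tx":0,"ty":0,"tz":45,"ax":0,"ay":0,"az":0,"jaw":1},{"tx":10,"ty":0,"tz":0,"ax":0,"ay":0,"az":0,"jaw":1},{"tx":10,"ty":0,"tz":0,"ax":0,"ay":0,"az":0,"jaw":1},{"tx":8,"ty":0,"tz":0,"ax":0,"ay":0,"az":0,"jaw":1}]'
python3 -m jog '[{"tx":8,"ty":0,"tz":0,"ax":0,"ay":0,"az":0,"jaw":1},{"tx":8,"ty":0,"tz":0,"ax":0,"ay":0,"az":0,"jaw":1},{"tx":8,"ty":0,"tz":0,"ax":0,"ay":0,"az":0,"jaw":1},{"tx":8,"ty":0,"tz":0,"ax":0,"ay":0,"az":0,"jaw":1},{"tx":8,"ty":0,"tz":0,"ax":0,"ay":0,"az":0,"jaw":1}]'
python3 e.py
```

```text
time_s: 20.05
eef_pos: [462.3, -29.2, 141.6]
ee_rot: [0.001, 0.996, 0.088, 0.001]
force: [-5.3, 0.4, 4.7]
grip_width: 0.001
grip_force: 3.1
time_s: 20.68
eef_pos: [501.1, -21.9, 139.7]
ee_rot: [-0.0, 0.996, 0.088, 0.0]
force: [-1.8, -1.1, 1.8]
grip_width: -0.0
grip_force: 0.9
scene 315 203 drum mod 60deg 0.090 y range [-2.6  3.8  6.9]
side 500 349 drum mod 60deg 0.070 y range [-7.4 -4.5  1.2]
wrist 5226 4180 drum mod 60deg 0.090 y range [-4.7  1.   6.6]
```

```bash
python3 -m jog '[{"tx":3,"ty":0,"tz":0,"ax":0,"ay":0,"az":0,"jaw":1},{"tx":2,"ty":0,"tz":0,"ax":0,"ay":0,"az":0,"jaw":1},{"tx":0,"ty":0,"tz":0,"ax":0,"ay":0,"az":0,"jaw":1}]'
python3 -m jog '[{"tx":1.5,"ty":0,"tz":0,"ax":0,"ay":0,"az":0,"jaw":1},{"tx":0,"ty":0,"tz":0,"ax":0,"ay":0,"az":0,"jaw":1}]'
python3 e.py
```

```text
time_s: 21.2
eef_pos: [505.5, -21.2, 139.7]
ee_rot: [0.0, 0.996, 0.088, 0.0]
force: [-0.9, 0.0, -0.0]
grip_width: 0.002
grip_force: 0.2
time_s: 21.45
eef_pos: [507.0, -21.0, 139.7]
ee_rot: [0.0, 0.996, 0.088, 0.0]
force: [-1.2, 1.2, 1.2]
grip_width: 0.0
grip_force: 0.5
scene 289 180 drum mod 60deg 0.000 y range [-2.4  4.3  7.1]
side 497 342 drum mod 60deg 0.020 y range [-7.4 -4.6  1.7]
wrist 5148 4062 drum mod 60deg 0.020 y range [-4.7  0.9  6.6]
```

Still low force; the stop isn't reached yet. Keep pushing gently.

```bash
python3 -m jog '[{"tx":1.5,"ty":0,"tz":0,"ax":0,"ay":0,"az":0,"jaw":1},{"tx":0,"ty":0,"tz":0,"ax":0,"ay":0,"az":0,"jaw":1}]'
python3 -m jog '[{"tx":1.5,"ty":0,"tz":0,"ax":0,"ay":0,"az":0,"jaw":1},{"tx":0,"ty":0,"tz":0,"ax":0,"ay":0,"az":0,"jaw":1}]'
python3 -m jog '[{"tx":1,"ty":0,"tz":0,"ax":0,"ay":0,"az":0,"jaw":1},{"tx":0,"ty":0,"tz":0,"ax":0,"ay":0,"az":0,"jaw":1}]'
python3 e.py
```

```text
time_s: 21.85
eef_pos: [507.9, -20.8, 139.7]
ee_rot: [0.0, 0.996, 0.088, -0.001]
force: [-5.0, -0.8, 3.3]
grip_width: 0.001
grip_force: 2.6
time_s: 22.1
eef_pos: [508.0, -20.7, 139.7]
ee_rot: [0.0, 0.996, 0.088, -0.003]
force: [-14.8, -3.0, 9.2]
grip_width: 0.002
grip_force: 7.4
time_s: 22.35
eef_pos: [508.0, -20.7, 139.6]
ee_rot: [0.0, 0.996, 0.088, -0.004]
force: [-21.2, -3.3, 12.5]
grip_width: -0.002
grip_force: 10.5
scene 302 185 drum mod 60deg 0.000 y range [-3.1  4.   6.7]
side 492 334 drum mod 60deg 0.000 y range [-7.4 -4.7  2.2]
wrist 5160 4063 drum mod 60deg 0.010 y range [-4.8  1.   6.6]
```

```bash
python3 -m jog '[{"tx":-4,"ty":0,"tz":0,"ax":0,"ay":0,"az":0,"jaw":1},{"tx":-8,"ty":0,"tz":0,"ax":0,"ay":0,"az":0,"jaw":1},{"tx":0,"ty":0,"tz":-50,"ax":0,"ay":0,"az":0,"jaw":1},{"tx":0,"ty":0,"tz":-50,"ax":0,"ay":0,"az":0,"jaw":1},{"tx":0,"ty":0,"tz":0,"ax":0,"ay":0,"az":-0.1745,"jaw":0.2}]'
python3 -m jog '[{"tx":0,"ty":0,"tz":0,"ax":0,"ay":0,"az":-0.1745,"jaw":0.2},{"tx":0,"ty":0,"tz":0,"ax":0,"ay":0,"az":-0.1745,"jaw":0.2},{"tx":0,"ty":0,"tz":0,"ax":0,"ay":0,"az":-0.1745,"jaw":0.2},{"tx":0,"ty":0,"tz":0,"ax":0,"ay":0,"az":-0.1745,"jaw":0.2},{"tx":0,"ty":0,"tz":0,"ax":0,"ay":0,"az":-0.1745,"jaw":0.2}]'>/dev/null
python3 -m jog '[{"tx":0,"ty":0,"tz":0,"ax":0,"ay":0,"az":-0.1745,"jaw":0.2},{"tx":0,"ty":0,"tz":0,"ax":0,"ay":0,"az":-0.1745,"jaw":0.2},{"tx":0,"ty":0,"tz":0,"ax":0,"ay":0,"az":-0.1745,"jaw":0.2},{"tx":0,"ty":0,"tz":0,"ax":0,"ay":0,"az":0,"jaw":0.2}]'
python3 -m jog '[{"tx":-34.7,"ty":31.1,"tz":0,"ax":0,"ay":0,"az":0,"jaw":0.2},{"tx":-34.7,"ty":31.1,"tz":0,"ax":0,"ay":0,"az":0,"jaw":0.2},{"tx":-34.7,"ty":31.1,"tz":0,"ax":0,"ay":0,"az":0,"jaw":0.2},{"tx":-34.7,"ty":31.1,"tz":0,"ax":0,"ay":0,"az":0,"jaw":0.2},{"tx":-34.7,"ty":31.1,"tz":0,"ax":0,"ay":0,"az":0,"jaw":0.2}]'>/dev/null
python3 -m jog '[{"tx":0,"ty":0,"tz":0,"ax":0,"ay":0,"az":0,"jaw":0.2},{"tx":0,"ty":0,"tz":0,"ax":0,"ay":0,"az":0,"jaw":0.2}]'
python3 d.py wrist6; python3 e.py
```

```text
time_s: 23.12
eef_pos: [500.3, -22.7, 243.3]
ee_rot: [0.002, 0.984, 0.176, 0.003]
force: [-0.4, 0.9, -1.8]
grip_width: 0.202
grip_force: 0.0
time_s: 24.25
eef_pos: [498.9, -22.4, 239.6]
ee_rot: [0.0, 0.643, 0.766, 0.0]
force: [0.1, -0.8, 0.5]
grip_width: 0.401
grip_force: 0.0
time_s: 25.12
eef_pos: [682.2, -165.5, 239.5]
ee_rot: [-0.0, 0.643, 0.766, 0.0]
force: [-1.1, 0.6, 0.6]
grip_width: 0.402
grip_force: 0.0
[ 682.2 -165.5  239.5] [-0.   0.6  0.8  0. ] [-0.4  0.7  0.8  0.   1.6 -0.6]
drum_axis 0.43 [149.8  82.5] loc z: [33.1 -1.3 95. ] d: [32.1 -1.1 92. ]
pawl_pivot 0.93 [204. 152.] loc z: [ 87. -57. 142.] d: [ 88.9 -55.2 152.6]
scene 251 221 drum mod 60deg 0.000 y range [-2.  4.  7.]
side 400 396 drum mod 60deg 0.000 y range [-7.3 -4.4  1.2]Traceback (most recent call last):
  File "e.py", line 17, in <module>
    print(cam,len(L),best[0],"drum mod 60deg %.3f"%best[1],"y range",np.percentile(best[2],[3,50,97]).round(1))
                                                                     ~~~~~~~~~~~~~^^^^^^^^^^^^^^^^^^^
    return _quantile_unchecked(
        a, q, axis, out, overwrite_input, method, keepdims, weights)
    return _ureduce(a,
                    func=_quantile_ureduce_func,
    ...<5 lines>...
                    overwrite_input=overwrite_input,
                    method=method)
    r = func(a, **kwargs)
    result = _quantile(arr,
                       quantiles=q,
    ...<2 lines>...
                       out=out,
                       weights=wgt)
    slices_having_nans = np.isnan(arr[-1, ...])
                                  ~~~^^^^^^^^^
IndexError: index -1 is out of bounds for axis 0 with size 0
```

View pics/wrist6.png

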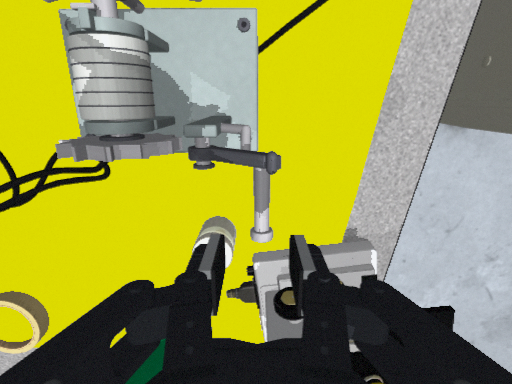

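```bash
python3 -m jog '[{"tx":0,"ty":1.5,"tz":40,"ax":0,"ay":0,"az":0,"jaw":0.2},{"tx":0,"ty":0,"tz":30,"ax":0,"ay":0,"az":0,"jaw":0.2},{"tx":0,"ty":0,"tz":15.5,"ax":0,"ay":0,"az":0,"jaw":0.2},{"tx":0,"ty":0,"tz":0,"ax":0,"ay":0,"az":0,"jaw":0.2},{"tx":0,"ty":0,"tz":0,"ax":0,"ay":0,"az":0,"jaw":1}]' 40
python3 -m jog '[{"tx":0,"ty":0,"tz":0,"ax":0,"ay":0,"az":0,"jaw":1},{"tx":0,"ty":0,"tz":0,"ax":0,"ay":0,"az":0,"jaw":1},{"tx":0,"ty":0,"tz":0,"ax":0,"ay":0,"az":0,"jaw":1}]'
```

```text
time_s: 26.1
eef_pos: [684.5, -165.9, 155.9]
ee_rot: [0.001, 0.642, 0.767, 0.0]
force: [0.5, -0.6, 0.6]
grip_width: 0.203
grip_force: 0.0
time_s: 26.48
eef_pos: [685.4, -165.8, 156.3]
ee_rot: [0.003, 0.642, 0.767, 0.001]
force: [5.3, 0.1, 2.5]
grip_width: 0.121
grip_force: 39.3
```

```bash
python3 -m jog '[{"tx":0,"ty":-8.6,"tz":-10.4,"ax":0,"ay":0,"az":0,"jaw":1},{"tx":0,"ty":-10.8,"tz":-8,"ax":0,"ay":0,"az":0,"jaw":1},{"tx":0,"ty":0,"tz":0,"ax":0,"ay":0,"az":0,"jaw":1}]'
python3 -m jog '[{"tx":0,"ty":-12.4,"tz":-5.2,"ax":0,"ay":0,"az":0,"jaw":1},{"tx":0,"ty":-13.3,"tz":-2.1,"ax":0,"ay":0,"az":0,"jaw":1},{"tx":0,"ty":0,"tz":0,"ax":0,"ay":0,"az":0,"jaw":1}]'
```

```text
time_s: 26.85
eef_pos: [666.8, -169.3, 176.8]
ee_rot: [0.004, 0.642, 0.767, 0.002]
force: [5.8, 1.2, 9.5]
grip_width: 0.119
grip_force: 40.5
time_s: 27.22
eef_pos: [641.1, -173.9, 184.5]
ee_rot: [0.004, 0.642, 0.766, 0.002]
force: [2.9, 1.4, 12.9]
grip_width: 0.12
grip_force: 40.8
```

```bash
python3 -m jog '[{"tx":0,"ty":0,"tz":-1.5,"ax":0,"ay":0,"az":0,"jaw":1},{"tx":0,"ty":-13.4,"tz":1.1,"ax":0,"ay":0,"az":0,"jaw":1},{"tx":0,"ty":-12.8,"tz":4.2,"ax":0,"ay":0,"az":0,"jaw":1},{"tx":0,"ty":0,"tz":0,"ax":0,"ay":0,"az":0,"jaw":1}]'
python3 -m jog '[{"tx":0,"ty":-11.4,"tz":7.1,"ax":0,"ay":0,"az":0,"jaw":1},{"tx":0,"ty":-9.4,"tz":9.6,"ax":0,"ay":0,"az":0,"jaw":1},{"tx":0,"ty":0,"tz":0,"ax":0,"ay":0,"az":0,"jaw":1}]'
```

```text
time_s: 27.72
eef_pos: [614.1, -178.8, 178.4]
ee_rot: [0.002, 0.642, 0.766, 0.0]
force: [0.4, -0.6, 7.7]
grip_width: 0.122
grip_force: 40.5
time_s: 28.1
eef_pos: [593.4, -182.4, 160.1]
ee_rot: [0.001, 0.642, 0.766, -0.0]
force: [1.1, -2.2, 0.6]
grip_width: 0.119
grip_force: 39.9
```

```bash
python3 -m jog '[{"tx":0,"ty":-6.8,"tz":11.6,"ax":0,"ay":0,"az":0,"jaw":1},{"tx":0,"ty":-3.9,"tz":12.9,"ax":0,"ay":0,"az":0,"jaw":1},{"tx":0,"ty":0,"tz":0,"ax":0,"ay":0,"az":0,"jaw":1}]'
python3 -m jog '[{"tx":0,"ty":-0.6,"tz":4,"ax":0,"ay":0,"az":0,"jaw":1},{"tx":0,"ty":0,"tz":0,"ax":0,"ay":0,"az":0,"jaw":1}]'
```

```text
time_s: 28.48
eef_pos: [584.0, -184.0, 134.6]
ee_rot: [0.002, 0.642, 0.766, 0.001]
force: [10.2, -1.2, 0.9]
grip_width: 0.126
grip_force: 39.5
time_s: 28.72
eef_pos: [583.9, -184.1, 132.6]
ee_rot: [0.003, 0.642, 0.767, 0.001]
force: [6.9, -0.7, 10.5]
grip_width: 0.122
grip_force: 40.7
```

```bash
python3 -m jog '[{"tx":0,"ty":0,"tz":0,"ax":0,"ay":0,"az":0,"jaw":0.2},{"tx":0,"ty":0,"tz":0,"ax":0,"ay":0,"az":0,"jaw":0.2},{"tx":0,"ty":0,"tz":0,"ax":0,"ay":0,"az":0,"jaw":0.2},{"tx":0,"ty":0,"tz":-50,"ax":0,"ay":0,"az":0,"jaw":0.2},{"tx":0,"ty":0,"tz":-50,"ax":0,"ay":0,"az":0,"jaw":0.2}]'
python3 -m jog '[{"tx":0,"ty":0,"tz":-50,"ax":0,"ay":0,"az":0,"jaw":0.2},{"tx":0,"ty":0,"tz":0,"ax":0,"ay":0,"az":0,"jaw":0.2}]'
sed -i 's/,"wrist"):$/):/' e.py; python3 d.py wrist7; python3 e.py
python3 - <<'E'
from h import *
np.set_printoptions(precision=1,suppress=True)
s=sense(); c=capture("wrist"); O=np.array([538.3,-97.7]); psi=.18
h,w=c["depth"].shape; v,u=np.mgrid[:h,:w]; d=c["depth"].astype(float)
o,_=ray(c,(0,0),s); D=np.stack([ray(c,p,s)[1] for p in[(0,0),(1,0),(0,1)]])
X=o+d[...,None]*(D[0]+u[...,None]*(D[1]-D[0])+v[...,None]*(D[2]-D[0])); q=X[...,:2]-O
x=q@[np.cos(psi),np.sin(psi)]; y=q@[-np.sin(psi),np.cos(psi)]; z=X[...,2]
m=(d>0)&(y<-78)&(y>-108)&(abs(x-32)<14)&(z>120)&(z<190); print("pin n",m.sum(),"top z",np.percentile(z[m],95),"x",np.median(x[m]))
for cam in("scene","side"):
    c=capture(cam)
    for n,zz in dict(jar_mid=34,slides_mid=19,beaker_mid=44).items():
        for r in place_of(n,cam)[:1]: print(cam,n,r["conf"],atz(c,r["centre"],zz))
E
```

```text
time_s: 29.35
eef_pos: [581.7, -183.6, 231.6]
ee_rot: [-0.001, 0.642, 0.766, -0.0]
force: [-0.4, -0.3, -0.1]
grip_width: 0.399
grip_force: 0.0
time_s: 29.6
eef_pos: [583.0, -184.2, 284.7]
ee_rot: [0.003, 0.642, 0.767, 0.001]
force: [-0.2, -0.7, -1.3]
grip_width: 0.398
grip_force: 0.0
[ 583.  -184.2  284.7] [0.  0.6 0.8 0. ] [-0.5  0.5  1.1 -0.   1.5 -0.7]
pawl_pivot 0.62 [318.2 142.5] loc z: [ 88.5 -57.4 142. ] d: [ 85.9 -55.7 154.1]
pawl_pin 0.96 [257.2 178.7] loc z: [ 29.9 -90.8 150. ] d: [ 29.9 -90.4 151.7]
scene 252 225 drum mod 60deg 0.000 y range [-2.4  3.8  7. ]
side 394 392 drum mod 60deg 0.010 y range [-7.1 -4.3  1.4]
pin n 394 top z 152.2919710923712 x 29.641746488007747
scene jar_mid 0.55 [ 648.9 -276.7   34. ]
scene slides_mid 0.74 [441.7 103.2  19. ]
scene beaker_mid 0.7 [598.7 106.2  44. ]
side jar_mid 0.89 [ 654.1 -275.6   34. ]
side slides_mid 0.67 [434.3 112.5  19. ]
side beaker_mid 0.64 [607.8 126.5  44. ]
```

View pics/wrist7.png

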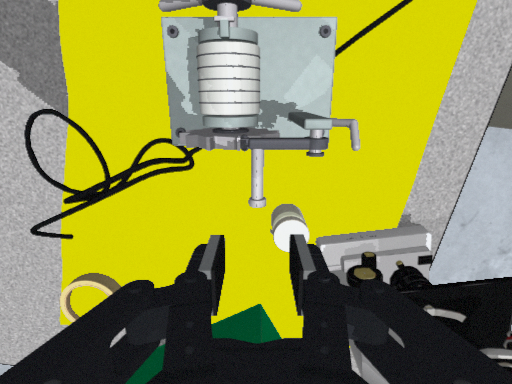

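The picture shows the pawl lying on the wheel, with the pin at (257,178). The pin's top is at 152 mm, so its centre is at 146 mm, which is fully home. The drum reads 0, and the jar, box and beaker have not moved.

```bash
python3 -c "
from rig import finish_job; print(finish_job())"
```

```text
the job is handed in; nothing more can be done
None
```

The job is handed in; no verdict was returned. By my last measurements the drum is at its end stop, the pawl is fully home in the teeth, the gripper is clear, and the jar, slide box and beaker stand where they were, all in about 30 s. A spoke slipped out of the grip on the second hold, so I finished the last part of the winding by pushing a spoke with closed fingers.

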